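# Index the rotary inspection fixture and set its brake

### The job

Turn the rotary fixture by pushing its spokes sideways with a fingertip until the red spoke points straight at the blue index post, then push the yellow brake lever all the way round, clockwise, to its stop. The black adapter must stay seated in its nest on the turntable: do not touch it or lift it, and leave the things lying around where they are.

Things in the scene. Friction and masses are not known exactly. Their poses are not given: they have to be found in the camera images.
- axle (a point): On the turntable's vertical axis, 45 mm above the bench; turns with it: x axis along the red spoke, z up. Aluminium disc of radius 48 mm, top 28 mm above the bench, on a grey round foot (radius 55 mm). Further out the bench under the spokes is bare, but for the index bracket (strip 22 mm wide, 6 mm high) and the tongue to the brake (44 mm wide, 8 mm high).
- red_end (a point): Outermost point of the red spoke, 105 mm from the axis, 45 mm above the bench; x axis outward. Four straight spokes 90 degrees apart, this one red, three dark grey. Each is an upright blade 10 mm thick, 50 to 96 mm from the axis and 25 to 59 mm above the bench, ending in an upright round grip (diameter 18 mm, 23 to 61 mm above the bench) centred 96 mm from the axis.
- rotor (a joint): Turn of the turntable from its start, rad; 0 at the start, positive anticlockwise from above; stops only at 4 rad either way. Friction of about 0.1 N m holds it wherever it is left; 1 to 3 N on any spoke turns it. Keep the arm clear of the fixed red and white pole (about 50 mm thick, higher than the robot) that stands at the front edge of the bench, left of the fixture, near x = 0.35, y = 0.10.
- index_mark (a point): Where the outermost point of the red spoke must come: 105 mm from the axis towards the blue index post, 45 mm above the bench; x axis outward to the post. The post is a fixed blue block 22 mm wide, 30 mm high, 127 to 145 mm from the axis, white line on top; its blue point reaches in to 119 mm. The spokes pass clear of it.
- adapter_mid (a point): Centre of the body (30 x 46 x 28 mm) of the loose black USB wall adapter, two prongs at one end, that lies between low black fences (8 mm high) on the turntable and turns with it; its top is 56 mm above the bench and it reaches at most 41 mm from the axis. Must not be touched.
- brake_pivot (a point): On the vertical pivot of the yellow brake lever, 42 mm above the bench, on a round dark pedestal (radius 20 mm, 28 mm high) 170 mm from the turntable's axis. It turns with the lever: its x axis points along the arm to the grip.
- brake_end (a point): Middle of the round black upright grip (diameter 18 mm, 29 to 59 mm above the bench) at the end of the yellow brake arm, 78 mm from the pivot, 42 mm above the bench. The arm between is an upright yellow blade 10 mm thick, 30 to 54 mm above the bench; under it the bench is bare beyond 30 mm from the pivot.
- brake (a joint): Swing of the brake lever, rad: 0 is fully off, 1.25 is the stop (brake on); grows clockwise seen from above. About 0.08 N m of friction holds it where it is left.
- lid_loose: White plastic case lid, 87 x 107 x 13 mm, lying loose to the left; leave alone. Origin: centre of its underside.
- cutters: Side cutters with yellow grips, 155 x 74 x 15 mm, loose at the left; leave alone. Origin: centre of its underside.
- tape_black: Roll of black tape, 70 mm across, 20 mm high, loose at the left; leave alone. Origin: centre of its underside.
- driver: Screwdriver with a red handle, 188 mm long, 25 mm thick, loose at the left; leave alone. Origin: centre of its underside.
- adapter: The same black adapter; origin on its underside, 8 mm from the middle of its body towards the prongs. Must not be touched.
Mind the look-alikes: they are no part of the job. Leave any purple look-alike of the part that bears index_mark alone.

How it is judged (in metres and radians):
On the way, in this order (a step that is already met when the one before it is completed fails the run):
1. the red spoke points at the blue post while the brake is still off (horizontal distance between red_end and index_mark below 0.011 m and value of joint brake below 0.5 rad and velocity of joint rotor between -0.05 and 0.05 rad/s), for 0.3 s.
2. the brake lever is at its stop (value of joint brake above 1.12 rad), for 0.2 s.
At the end, for the whole second after the job is handed in: The end of the red spoke is within 11 mm (about 6 degrees) of the index mark, the brake lever is turned past 1.12 rad of its 1.25 rad, both are at rest, and the adapter sits in its nest (within 6 mm of the axis, not raised by more than about 7 mm) (horizontal distance between red_end and index_mark below 0.011 m and value of joint brake above 1.12 rad and velocity of joint rotor between -0.05 and 0.05 rad/s and velocity of joint brake between -0.05 and 0.05 rad/s and z of adapter_mid in the frame of axle below 0.004 m and horizontal distance between adapter_mid and axle below 0.006 m); the robot touches nothing.
It fails at once if the robot touched the adapter (contact force between any of the fingers, the arm and adapter above 1 N).
It fails at once if the adapter was lifted or knocked out of its nest (z of adapter_mid in the frame of axle above 0.007 m or horizontal distance between adapter_mid and axle above 0.01 m).
It fails at once if a thing lying around was moved more than 20 mm (distance of any of lid_loose, cutters, tape_black, driver from where it was at the start of the episode above 0.02 m).
It also fails if it takes over 61 s, if anything falls off the work surface, if the arm or the gripper's body presses on something with over 40 N, if the wrist force passes 120 N, or if a joint passes its speed limit or range.

### The arm

A 6-joint arm with a two-finger parallel gripper is mounted at the origin on a cart in front of the work surface, level with it; the furniture and walls round the work are solid. World frame = base frame: x ahead of the robot, y to its left, z up, the work surface at z = 0. Lengths are in mm, angles in rad, forces in N, time in s.
With the tool pointing down it reaches from about 250 to 775 mm from the base axis. Payload 4 kg.
Tool frame: the origin (TCP) lies midway between the tips of the shut fingers; the grasp point (between the pads) lies 19 mm behind it; z points along the fingers, y is the line along which they close (so a half turn about z gives the same grasp; the last joint's range is limited). The gripper opens to 85 mm and grips with 20 to 120 N. Pads are 22 mm wide; open, the fingers measure 114 mm over their backs; the gripper's body (76 mm by 85 mm) begins 54 mm behind the grasp point. The pads swing forward as they close: fully open they stand 13 mm farther back than shut.
Start: joints at [1.24, 0.087, 1.371, -0, 1.684, -0.103], TCP at [124.217, 535.806, 231.341] pointing down, gripper open.
Joint ranges: [-3.1, 3.1], [-0.76, 2.03], [0.27, 2.55], [-1.08, 4.22], [0.17, 2.65], [-2.57, 2.57]. Speed limits (rad/s): [2.79, 2.79, 3.14, 3.14, 3.14, 3.14].

### API

Orientations are given as a rotation vector (axis times angle).
In Python, from workcell import robot gives the robot as it stands.
- The arm moves only by the tool step_arm, never from a script. Its argument "rows" is a list of rows, each a list of 5 numbers: the shift along the world's x, y, z in mm, then the turn about the world's z in degrees, then the finger opening in mm, from 0 to 85.4. A call has exactly 5 rows; each row is the pose to reach, as a shift and turn from the pose commanded when the call began; what a row does not reach only later rows make up. A row lasts 1/10 s, in which the tool goes at most 50 mm and 8.59 degrees, less where a joint would pass 70% of its speed; a pose out of reach is approached as far as the arm can. A call with a gripper value outside its range is refused whole. The fingers move at their own pace and stop on an object; the grip force is fixed at half the most. Time passes only in rows, so rows that repeat a pose let the fingers close, or fill a call up. It gives the time, the measured TCP pose, the force, the opening and the grip force at its end, in the units of the state.
- robot.get_obs(): the state, without advancing time (a new reading comes with each control period).
- robot.capture(name): name is "scene" or "top" or "wrist"; returns the picture (400x640x3 uint8, red, green, blue); there is no depth.
- robot.camera_model(name): a dict with "fx", "fy", "cx", "cy" (pixels), "origin" and "attitude" of the camera in the world; the wrist camera has in their place "T_tool_cam" (4x4, takes a point from camera to tool coordinates, whose origin is the TCP and whose axes are the flange's). Camera axes: x right, y down, z forward; pixel columns grow to the right and rows downward; lengths in mm; the calibration is good to about 2 mm. A picture is of the moment at which its call begins: read the wrist's pose just before it. camera_model takes no time and is no camera call.
- robot.job_done(): hands the job in; it is judged then, once.
The state is a dict: "clock": time; "joint_pos": joint angles; "qd": joint speeds; "effort": joint torques, N m; "eef_pos": TCP position; "tool_rot": TCP orientation; "wrist_force": force on the tool from outside, world axes, zero at the start; "ft_torque": the same for the moment, N m; "opening": opening from 0.0 (shut) to 1.0 (fully open); "gripper_force": force on a finger pad.
Only numpy, scipy, OpenCV 4.12 (cv2) and the standard library are available. Lean on these libraries where they do the work, as an engineer would, in place of code of your own. Each camera call takes 0.05 s, during which the arm holds its last target. There are 200 camera calls.

## Working session

There is one attempt and no reset: what is moved stays moved. The work goes in short steps, Python scripts to look and compute and a tool call to move; the robot and the scene stay as the last step left them, time stands still between calls to the robot, and variables do not carry over. Pictures are saved under pics/ and viewed, at most 12 in all, crops included, and the job is handed in when it is done.

Besides the shell and the picture viewer there is one more tool, called after ">>>" in YAML: its name, and indented under it one key for each argument. step_arm: Moves the arm, as the interface text tells. Its arguments: {"type":"object","properties":{"rows":{"type":"array"}},"required":["rows"]}

```bash
mkdir -p pics
python3 - <<'E'
from workcell import robot
import cv2
for n in("top","scene"):
    cv2.imwrite(f"pics/{n}0.png",robot.capture(n)[:,:,::-1]); print(n,robot.camera_model(n))
print(robot.get_obs())
E
```

```text
top {'fx': 440.6165618126264, 'fy': 440.6165618126264, 'cx': 321.11699975750213, 'cy': 197.61199782434122, 'origin': array([ 472.63930836,   29.4819449 , 1663.99823483]), 'attitude': array([-2.17088027,  2.21426339, -0.04400648])}
scene {'fx': 392.6178080964378, 'fy': 392.6178080964378, 'cx': 318.0910074983053, 'cy': 191.80441813520366, 'origin': array([ -72.13209328, -321.74445088,  913.00985481]), 'attitude': array([-2.13479245,  1.24367207, -0.46564934])}
{'clock': 0.1, 'joint_pos': array([ 1.23990202e+00,  8.79109311e-02,  1.37213415e+00,  2.51220696e-05,
        1.68359325e+00, -1.03082645e-01]), 'qd': array([ 3.13389677e-03,  4.34598373e-04, -3.74424506e-03,  5.57073635e-06,
        1.50815543e-03,  1.08693082e-03]), 'effort': array([ 1.66825761e-03, -3.53016901e+01, -3.14217353e+01, -1.99405940e-04,
        7.98496854e-03, -6.52508660e-07]), 'eef_pos': array([124.05502613, 535.36266888, 230.22412121]), 'tool_rot': array([-0.35701504, -3.12077149,  0.00312908]), 'wrist_force': array([0.18544994, 1.27053481, 0.55455698]), 'ft_torque': array([-0.01382052,  0.05266663,  0.02108988]), 'gripper_force': 0.0, 'opening': 1.0015247308335944}
```

View pics/top0.png

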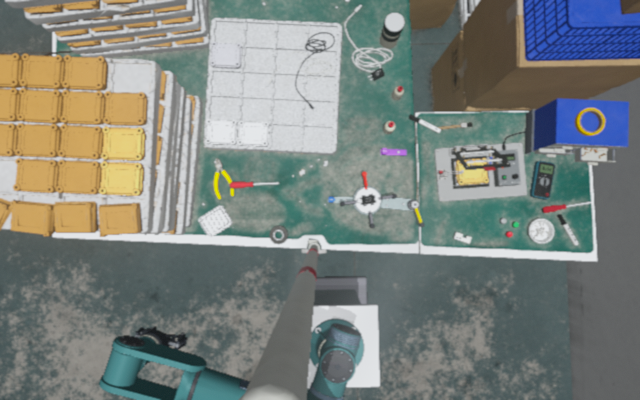

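View pics/scene0.png

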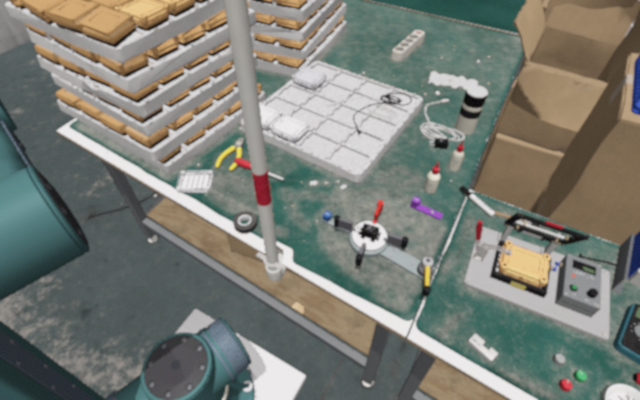

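The top view shows the turntable at about (367,200), the red spoke pointing up to (364,173), the blue post at the left (332,200), and the brake at the right with its pivot near (413,205) and arm towards (419,222). The purple decoy is at (393,152). Next I'll measure these by colour and zoom in.

```bash
cat > h.py <<'E'
import numpy as np,cv2
from scipy.spatial.transform import Rotation as R
def cast(cm,uv,z):
    d=R.from_rotvec(cm["attitude"]).as_matrix()@np.array([(uv[0]-cm["cx"])/cm["fx"],(uv[1]-cm["cy"])/cm["fy"],1])
    o=np.array(cm["origin"]); return (o+d*(z-o[2])/d[2])[:2]
def proj(cm,p):
    q=R.from_rotvec(cm["attitude"]).as_matrix().T@(np.array(p)-cm["origin"]); return q[0]/q[2]*cm["fx"]+cm["cx"],q[1]/q[2]*cm["fy"]+cm["cy"]
def blobs(img,hues,box,smin=110,vmin=50):
    h=cv2.cvtColor(img,cv2.COLOR_RGB2HSV); m=np.zeros(h.shape[:2],np.uint8)
    for a,b in hues: m|=cv2.inRange(h,(a,smin,vmin),(b,255,255))
    k=np.zeros_like(m);x0,y0,x1,y1=box;k[y0:y1,x0:x1]=m[y0:y1,x0:x1]
    n,l,s,c=cv2.connectedComponentsWithStats(k)
    return [(s[i].tolist(),c[i].round(1).tolist(),np.argwhere(l==i)[:,::-1]) for i in range(1,n) if s[i][4]>5]
RED=[(0,8),(172,180)];BLUE=[(100,125)];YEL=[(20,34)]
E
python3 - <<'E'
from h import *
from workcell import robot
for n,box in(("top",(320,165,430,232)),("scene",(315,195,440,300))):
    im=cv2.imread(f"pics/{n}0.png")[:,:,::-1].copy(); cm=robot.camera_model(n)
    x0,y0,x1,y1=box
    for nm,h,z in(("red",RED,59),("blue",BLUE,30),("yel",YEL,54)):
        for s,c,p in blobs(im,h,box): 
            print(n,nm,s,c,cast(cm,c,z).round(),[cast(cm,q,z).round().tolist() for q in (p[p[:,1].argmin()],p[p[:,1].argmax()])])
    cv2.imwrite(f"pics/{n}crop.png",cv2.resize(im[y0:y1,x0:x1,::-1],None,fx=5.5,fy=5.5,interpolation=cv2.INTER_CUBIC))
E
python3 -c "
import cv2,numpy as np
a=cv2.imread('pics/topcrop.png');b=cv2.imread('pics/scenecrop.png');print(a.shape,b.shape)"
```

```text
top red [362, 172, 6, 17, 57] [364.6, 178.9] [ 616. -118.] [[642.0, -109.0], [583.0, -122.0]]
top blue [329, 197, 6, 6, 23] [331.1, 199.2] [546.   6.] [[554.0, 13.0], [535.0, 10.0]]
top yel [415, 208, 7, 15, 52] [418.0, 215.2] [ 480. -309.] [[506.0, -303.0], [455.0, -312.0]]
scene red [373, 200, 10, 23, 106] [377.8, 210.0] [ 608. -121.] [[643.0, -109.0], [564.0, -129.0]]
scene blue [323, 212, 9, 8, 40] [327.0, 216.2] [539.   3.] [[555.0, 5.0], [527.0, 3.0]]
scene yel [424, 267, 6, 20, 111] [426.5, 276.6] [ 477. -309.] [[501.0, -296.0], [451.0, -314.0]]
(368, 605, 3) (578, 688, 3)
```

View pics/topcrop.png

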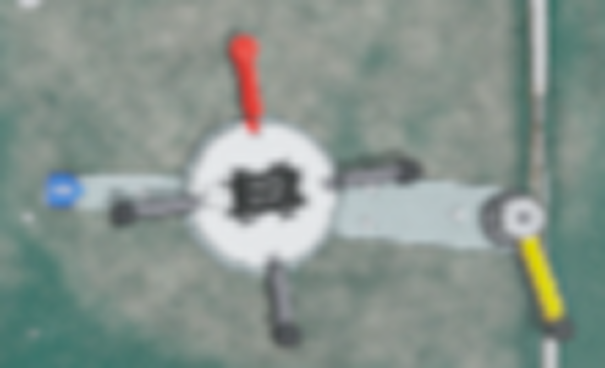

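View pics/scenecrop.png

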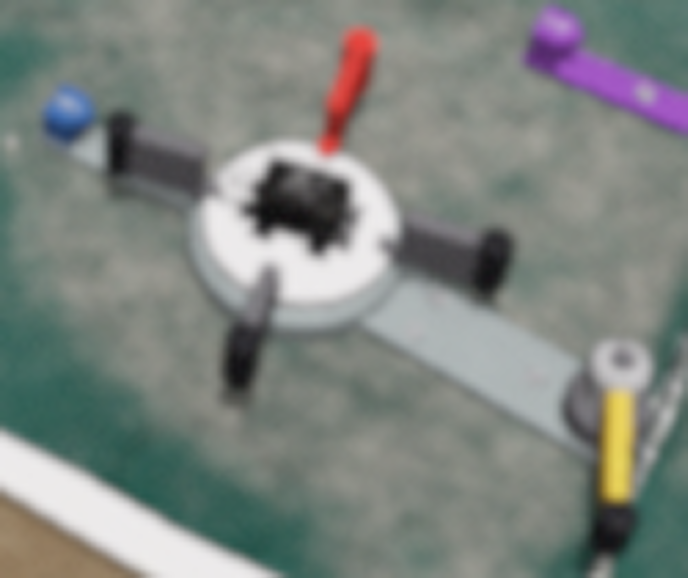

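The top crop shows, in full-image pixels, the grips at red (364.2,173.7), left (342.2,203.5), front (372,225.4) and right (393.8,195.9). The blue post is at (331.5,199.5), the brake pivot at (414.9,204.1) and the brake grip at (421.3,224.5). The scene crop agrees.

Run:
```python
from h import *
from workcell import robot
t=robot.camera_model("top");s=robot.camera_model("scene")
T=lambda u,v,z:cast(t,((u-2.5)/5.5+320,(v-2.5)/5.5+165),z)
S=lambda u,v,z:cast(s,((u-2.5)/5.5+315,(v-2.5)/5.5+195),z)
def rep(n,g,b,p,e):
    c=g.mean(0);print(n,"axis",c.round(1),"grips",g.round(0).tolist(),"r",np.linalg.norm(g-c,axis=1).round(1),"ang",np.degrees(np.arctan2(*(g-c).T[::-1])).round(1))
    A=lambda v:(np.degrees(np.arctan2(v[1],v[0])).round(1),np.linalg.norm(v).round(1))
    print("post",b.round(1),A(b-c),"pivot",p.round(1),A(p-c),"brake",e.round(1),A(e-p))
rep("top",np.array([T(243,48,61),T(122,212,61),T(286,332,61),T(406,170,61)]),T(63,190,30),T(522,215,56),T(557,327,59))
rep("scene",np.array([S(361,42,61),S(121,120,61),S(240,340,61),S(495,242,61)]),S(69,105,30),S(622,357,56),S(616,510,59))
```

```text
top axis [ 541.8 -126.6] grips [[637.0, -115.0], [529.0, -32.0], [448.0, -139.0], [553.0, -221.0]] r [95.5 95.2 94.6 94.7] ang [   7.1   97.5 -172.7  -83. ]
post [546.   6.] (np.float64(88.2), np.float64(132.7)) pivot [ 522.2 -297.3] (np.float64(-96.5), np.float64(171.8)) brake [ 447.8 -317.6] (np.float64(-164.8), np.float64(77.2))
scene axis [ 540.1 -126.7] grips [[635.0, -115.0], [530.0, -31.0], [443.0, -139.0], [552.0, -221.0]] r [96.  95.9 97.7 95.1] ang [   6.9   96.2 -172.7  -82.8]
post [547.1   7.4] (np.float64(87.0), np.float64(134.3)) pivot [ 524.2 -294.8] (np.float64(-95.4), np.float64(168.8)) brake [ 446.9 -318.4] (np.float64(-163.0), np.float64(80.9))
```

Run:
```python
from h import *
from workcell import robot
print(robot.camera_model("wrist")["T_tool_cam"].round(2))
o=robot.get_obs();print(R.from_rotvec(o["tool_rot"]).as_matrix().round(2))
t=robot.camera_model("top");print(cast(t,(316,245),0),cast(t,(279,236),0))
```

```text
[[   0.     -0.96   -0.29   75.83]
 [   1.      0.     -0.      0.39]
 [   0.     -0.29    0.96 -142.13]
 [   0.      0.      0.      1.  ]]
[[-0.97  0.23 -0.  ]
 [ 0.23  0.97 -0.  ]
 [ 0.   -0.   -1.  ]]
[375.6663254   65.53608657] [412.09487277 204.32007271]
```

>>> step_arm:
  rows:
    - [-11,-48,10,0,0]
    - [-22,-96,20,0,0]
    - [-33,-144,30,0,0]
    - [-44,-192,30,0,0]
    - [-55,-240,30,0,0]

```text
clock: 0.6
eef_pos: [68.6, 293.9, 261.1]
tool_rot: [0.356, 3.121, -0.0]
wrist_force: [0.1, -1.0, 0.7]
opening: 0.14
gripper_force: 0.0
```

>>> step_arm:
  rows:
    - [10,-49,0,-5,0]
    - [35,-63,0,-11,0]
    - [68,-81,0,-19,0]
    - [98,-104,0,-27,0]
    - [125,-130,0,-35,0]

```text
clock: 1.1
eef_pos: [194.9, 164.7, 261.0]
tool_rot: [1.286, 2.866, 0.001]
wrist_force: [1.2, -0.3, 0.7]
opening: -0.003
gripper_force: 0.0
```

>>> step_arm:
  rows:
    - [22,-31,0,-8,0]
    - [40,-64,0,-16,0]
    - [52,-100,0,-24,0]
    - [59,-137,0,-31,0]
    - [61,-175,0,-35,0]

```text
clock: 1.6
eef_pos: [255.1, -10.7, 260.9]
tool_rot: [-2.087, -2.348, -0.0]
wrist_force: [0.7, 0.3, 0.2]
opening: 0.0
gripper_force: 0.0
```

Run:
```python
from h import *
from workcell import robot
print(robot.get_obs()["joint_pos"].round(2))
s=robot.camera_model("scene");print(cast(s,(272,268),0),cast(s,(272,268),30))
```

```text
[-0.27 -0.61  1.85  0.    1.9  -0.38]
[334.97437592  57.28651114] [321.59752789  44.83217804]
```

>>> step_arm:
  rows:
    - [10,-45,0,-8,0]
    - [30,-90,0,-16,0]
    - [60,-130,0,-24,0]
    - [95,-160,0,-32,0]
    - [135,-180,0,-40,0]

```text
clock: 2.1
eef_pos: [390.6, -191.7, 260.7]
tool_rot: [-2.769, -1.484, 0.001]
wrist_force: [-0.6, 0.2, 1.1]
opening: 0.003
gripper_force: 0.0
```

>>> step_arm:
  rows:
    - [30,-5,-30,-8,0]
    - [60,-10,-70,-16,0]
    - [90,-12,-110,-24,0]
    - [120,-15,-150,-32,0]
    - [126,-15,-160,-41,0]

```text
clock: 2.6
eef_pos: [515.0, -202.5, 93.9]
tool_rot: [-3.104, -0.438, 0.014]
wrist_force: [-1.2, 0.9, -1.3]
opening: 0.001
gripper_force: 0.0
```

>>> step_arm:
  rows:
    - [0,0,0,-8,0]
    - [0,0,-20,-8,0]
    - [0,0,-40,-8,0]
    - [0,0,-63,-8,0]
    - [0,0,-63,-8,0]

```text
clock: 3.1
eef_pos: [513.1, -202.6, 33.9]
tool_rot: [-3.128, -0.228, 0.012]
wrist_force: [0.3, 0.3, -0.7]
opening: 0.001
gripper_force: 0.0
```

Run:
```python
from workcell import robot
import cv2
o=robot.get_obs();print(o["eef_pos"],o["tool_rot"],o["joint_pos"].round(2))
cv2.imwrite("pics/w1.png",robot.capture("wrist")[:,:,::-1])
```

```text
[ 513.10838521 -202.60089294   33.93695445] [-3.12847643 -0.22844375  0.01244825] [-0.48  0.22  1.63 -0.    1.31  0.95]
```

View pics/w1.png

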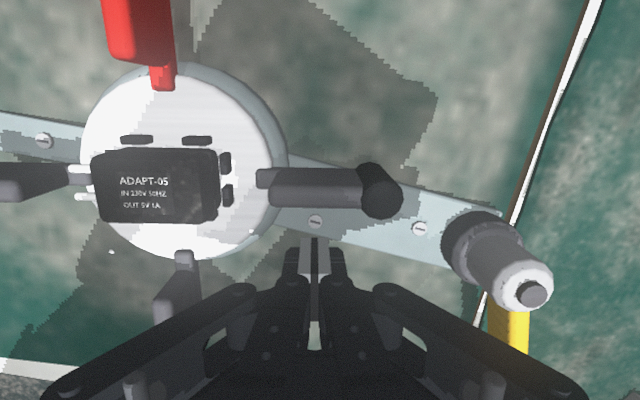

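The wrist view shows the shut fingertips at (313,245), beside the grey spoke (blade at about (330,188), grip at (380,190)), on its -x side and clear of everything else. Next I'll work out the arc for the push.

```bash
cat > arc.py <<'E'
import numpy as np
def arc(A,r,d,ths,yaw0,sgn,p0):
    for t in ths:
        a=np.radians(t);u=np.array([np.cos(a),np.sin(a)]);n=sgn*np.array([u[1],-u[0]])
        print(t,(A+r*u+d*n-p0).round(0).astype(int).tolist(),round(t-yaw0))
E
python3 -c "
from arc import *
arc(np.array([541,-126.6]),74,16,[-90,-83,-78,-73,-68,-63,-58,-53,-48,-43,-38,-33,-28,-23,-18,-14,-10],-81.7,1,np.array([513.1,-202.6]))"
```

```text
-90 [12, 2] -8
-83 [21, 1] -1
-78 [28, 0] 4
-73 [34, 1] 9
-68 [41, 1] 14
-63 [47, 3] 19
-58 [54, 5] 24
-53 [60, 7] 29
-48 [66, 10] 34
-43 [71, 14] 39
-38 [76, 18] 44
-33 [81, 22] 49
-28 [86, 27] 54
-23 [90, 32] 59
-18 [93, 38] 64
-14 [96, 43] 68
-10 [98, 47] 72
```

>>> step_arm:
  rows:
    - [12,1,0,0,0]
    - [21,1,0,0,0]
    - [28,0,0,4,0]
    - [34,1,0,9,0]
    - [41,1,0,14,0]

```text
clock: 3.65
eef_pos: [558.4, -203.4, 39.7]
tool_rot: [3.08, 0.615, 0.001]
wrist_force: [-2.3, 0.4, 1.2]
opening: -0.002
gripper_force: 0.9
```

>>> step_arm:
  rows:
    - [6,2,0,5,0]
    - [13,4,0,10,0]
    - [19,6,0,15,0]
    - [25,9,0,20,0]
    - [30,13,0,25,0]

```text
clock: 4.15
eef_pos: [588.7, -190.9, 39.7]
tool_rot: [2.872, 1.266, 0.001]
wrist_force: [-0.8, -2.0, -0.3]
opening: 0.002
gripper_force: 1.0
```

```bash
cat > look.py <<'E'
import sys
from h import *
from workcell import robot
o=robot.get_obs();print(o["clock"],o["eef_pos"].round(1),o["tool_rot"].round(3),o["wrist_force"].round(1))
n=sys.argv[1];A=np.array([541,-126.6])
for c,box in(("top",(300,150,440,250)),("scene",(300,185,450,320))):
    im=robot.capture(c);cm=robot.camera_model(c);cv2.imwrite(f"pics/{c}{n}.png",im[:,:,::-1])
    for nm,h,z in(("red",RED,59),("yel",YEL,54)):
        for s,q,p in blobs(im,h,box,90,40):
            w=np.array([cast(cm,x,z) for x in p]);m=w.mean(0);v=m-A
            print(c,nm,s,m.round(),"pol",np.linalg.norm(v).round(),np.degrees(np.arctan2(v[1],v[0])).round(1))
E
python3 look.py 2
```

```text
4.15 [ 588.7 -190.9   39.7] [2.872e+00 1.266e+00 1.000e-03] [-0.8 -2.  -0.3]
top red [345, 180, 14, 13, 61] [591. -69.] pol 76.0 48.8
top yel [414, 208, 8, 16, 62] [ 480. -309.] pol 193.0 -108.4
scene red [353, 200, 11, 23, 148] [579. -72.] pol 67.0 55.1
scene yel [423, 266, 8, 21, 121] [ 479. -308.] pol 192.0 -109.0
```

```bash
python3 -c "
from arc import *
arc(np.array([541,-126.6]),77,17.5,[-41,-36,-31,-26,-21,-16,-13,-10,-7,-5,-2.5],-42.4,1,np.array([588.7,-190.9]))"
```

```text
-41 [-1, 1] 1
-36 [4, 5] 6
-31 [9, 10] 11
-26 [14, 15] 16
-21 [18, 20] 21
-16 [21, 26] 26
-13 [23, 30] 29
-10 [25, 34] 32
-7 [27, 38] 35
-5 [27, 40] 37
-2.5 [28, 43] 40
```

>>> step_arm:
  rows:
    - [4,5,0,5,0]
    - [9,10,0,10,0]
    - [14,15,0,15,0]
    - [18,20,0,20,0]
    - [21,26,0,25,0]

```text
clock: 4.75
eef_pos: [609.3, -165.1, 39.5]
tool_rot: [2.532, 1.854, 0.0]
wrist_force: [-0.3, -2.0, -1.1]
opening: 0.002
gripper_force: 1.0
```

```bash
python3 look.py 3
```

```text
4.75 [ 609.3 -165.1   39.5] [2.532 1.854 0.   ] [-0.3 -2.  -1.1]
top red [340, 190, 17, 8, 60] [563. -52.] pol 78.0 73.7
top yel [414, 208, 8, 16, 62] [ 480. -309.] pol 193.0 -108.4
scene red [341, 206, 17, 20, 190] [549. -58.] pol 69.0 83.5
scene yel [423, 266, 8, 21, 120] [ 478. -308.] pol 192.0 -109.0
```

>>> step_arm:
  rows:
    - [2,4,0,3,0]
    - [4,8,0,6,0]
    - [6,12,0,9,0]
    - [6,14,0,11,0]
    - [6,14,0,11,0]

```text
clock: 5.35
eef_pos: [615.0, -150.6, 39.1]
tool_rot: [2.348, 2.085, 0.001]
wrist_force: [0.4, -0.5, 0.2]
opening: 0.003
gripper_force: 0.3
```

```bash
python3 look.py 4; python3 -c "
import cv2
a=cv2.imread('pics/top4.png')[165:232,320:430];b=cv2.imread('pics/scene4.png')[195:285,315:440]
cv2.imwrite('pics/c4.png',cv2.resize(a,None,fx=5.5,fy=5.5,interpolation=2));cv2.imwrite('pics/d4.png',cv2.resize(b,None,fx=5.5,fy=5.5,interpolation=2))"
```

```text
5.35 [ 615.  -150.6   39.1] [2.348e+00 2.085e+00 1.000e-03] [ 0.4 -0.5  0.2]
top red [340, 196, 16, 5, 55] [547. -51.] pol 76.0 85.6
top yel [414, 208, 8, 16, 62] [ 480. -309.] pol 193.0 -108.4
scene red [337, 210, 19, 18, 188] [536. -55.] pol 71.0 94.2
scene yel [424, 266, 7, 21, 121] [ 479. -308.] pol 192.0 -108.9
```

View pics/c4.png

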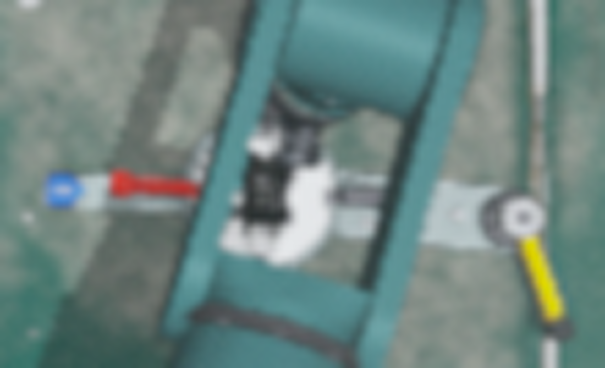

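View pics/d4.png

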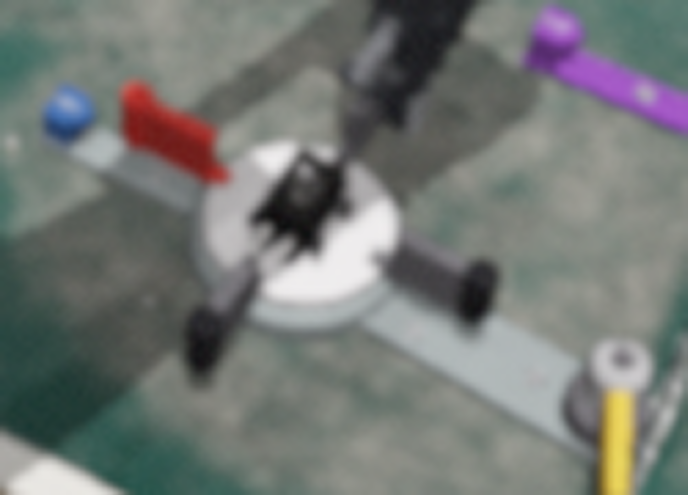

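The top crop shows the red grip at (121,182), about 85.5° against the post's roughly 87.6°. The scene crop shows the adapter seated. I'll nudge it by 2°.

>>> step_arm:
  rows:
    - [0,1,0,0,0]
    - [0,2,0,1,0]
    - [0,3,0,2,0]
    - [0,3,0,2,0]
    - [0,3,0,2,0]

```text
clock: 5.95
eef_pos: [614.2, -147.1, 38.4]
tool_rot: [2.31, 2.129, 0.0]
wrist_force: [1.2, -1.3, 0.0]
opening: -0.0
gripper_force: 0.7
```

```bash
python3 look.py 5
```

```text
5.95 [ 614.2 -147.1   38.4] [2.31  2.129 0.   ] [ 1.2 -1.3  0. ]
top red [340, 197, 15, 5, 45] [543. -50.] pol 77.0 88.6
top yel [414, 208, 8, 16, 62] [ 480. -309.] pol 193.0 -108.4
scene red [336, 211, 20, 18, 197] [532. -56.] pol 72.0 97.0
scene yel [423, 266, 7, 21, 121] [ 479. -308.] pol 192.0 -108.9
```

>>> step_arm:
  rows:
    - [2,-18,0,0,0]
    - [2,-20,40,0,0]
    - [2,-20,85,0,0]
    - [-15,-60,85,7,0]
    - [-40,-100,85,14,0]

```text
clock: 6.55
eef_pos: [575.7, -248.6, 125.9]
tool_rot: [2.02, 2.399, 0.002]
wrist_force: [0.2, -1.6, -0.9]
opening: -0.002
gripper_force: 0.0
```

>>> step_arm:
  rows:
    - [-30,-35,0,5,0]
    - [-60,-70,0,7,0]
    - [-94,-99,0,7,0]
    - [-94,-99,-40,7,0]
    - [-94,-99,-40,7,0]

```text
clock: 7.05
eef_pos: [475.7, -345.4, 77.7]
tool_rot: [-1.88, -2.502, -0.002]
wrist_force: [-0.7, 1.0, -1.3]
opening: 0.001
gripper_force: 0.0
```

```bash
python3 look.py 6; python3 -c "
from workcell import robot
import cv2
cv2.imwrite('pics/w6.png',robot.capture('wrist')[:,:,::-1])"
```

```text
7.05 [ 475.7 -345.4   77.7] [-1.880e+00 -2.502e+00 -2.000e-03] [-0.7  1.  -1.3]
top red [340, 197, 16, 5, 52] [543. -51.] pol 76.0 88.1
top yel [414, 208, 8, 15, 57] [ 481. -309.] pol 192.0 -108.2
scene yel [424, 266, 6, 21, 119] [ 479. -308.] pol 192.0 -109.0
```

View pics/w6.png

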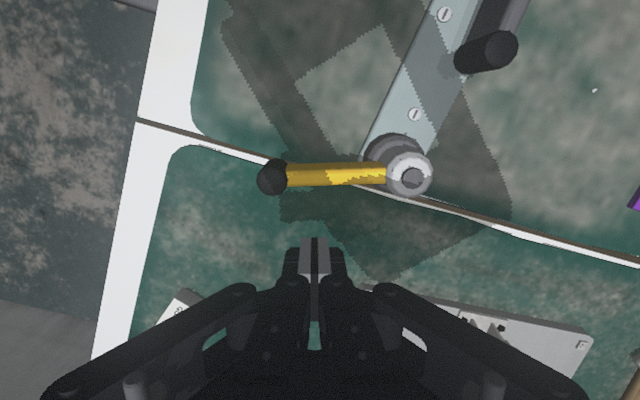

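The wrist view shows the fingertips at (315,240), outside the yellow arm (275–390,175) and clear of it. Now I'll descend and sweep.

>>> step_arm:
  rows:
    - [0,0,-20,0,0]
    - [0,0,-38,0,0]
    - [0,0,-38,0,0]
    - [0,0,-38,0,0]
    - [0,0,-38,0,0]

```text
clock: 7.7
eef_pos: [481.6, -346.7, 47.5]
tool_rot: [1.88, 2.513, -0.0]
wrist_force: [0.0, -0.5, -0.0]
opening: 0.0
gripper_force: 0.0
```

```bash
python3 -c "
from arc import *
from workcell import robot
o=robot.get_obs();print(o['eef_pos'],o['tool_rot'])
arc(np.array([523,-296]),57,17,[-158,-163.5,-169,-174,-179,-184,-189,-194,-199,-204,-209,-214,-219,-224,-229,-232,-235,-237],-163.5,-1,o['eef_pos'][:2])"
```

```text
[ 481.6380051  -346.70897047   47.48172761] [ 1.87951629e+00  2.51289728e+00 -3.18859604e-04]
-158 [-5, 14] 6
-163.5 [-8, 18] 0
-169 [-11, 23] -6
-174 [-14, 28] -10
-179 [-15, 33] -16
-184 [-17, 38] -20
-189 [-18, 43] -26
-194 [-18, 48] -30
-199 [-18, 53] -36
-204 [-18, 58] -40
-209 [-17, 63] -46
-214 [-15, 68] -50
-219 [-14, 73] -56
-224 [-11, 78] -60
-229 [-9, 83] -66
-232 [-7, 85] -68
-235 [-5, 88] -72
-237 [-4, 89] -74
```

>>> step_arm:
  rows:
    - [-5,12,-7,0,0]
    - [-8,18,-7,0,0]
    - [-11,23,-7,-6,0]
    - [-14,28,-7,-10,0]
    - [-15,33,-7,-16,0]

```text
clock: 8.2
eef_pos: [465.4, -314.1, 39.9]
tool_rot: [2.216, 2.222, -0.002]
wrist_force: [-1.5, -2.5, 0.0]
opening: -0.001
gripper_force: 0.9
```

>>> step_arm:
  rows:
    - [-2,5,0,-5,0]
    - [-3,10,0,-10,0]
    - [-3,15,0,-15,0]
    - [-3,20,0,-20,0]
    - [-3,25,0,-25,0]

```text
clock: 8.7
eef_pos: [463.0, -289.2, 40.0]
tool_rot: [2.644, 1.689, 0.0]
wrist_force: [1.0, -2.2, -0.9]
opening: -0.001
gripper_force: 0.8
```

>>> step_arm:
  rows:
    - [1,5,0,-5,0]
    - [3,10,0,-10,0]
    - [4,15,0,-15,0]
    - [7,20,0,-20,0]
    - [9,25,0,-25,0]

```text
clock: 9.2
eef_pos: [468.2, -268.8, 40.0]
tool_rot: [2.94, 1.076, -0.017]
wrist_force: [-15.9, -20.4, 2.4]
opening: 0.004
gripper_force: 12.7
```

```bash
python3 look.py 7;python3 -c "
from workcell import robot
import cv2
cv2.imwrite('pics/w7.png',robot.capture('wrist')[:,:,::-1])"
```

```text
9.2 [ 468.2 -268.8   40. ] [ 2.94   1.076 -0.017] [-15.9 -20.4   2.4]
top red [340, 197, 16, 5, 52] [543. -51.] pol 76.0 88.1
scene yel [418, 266, 4, 4, 11] [ 493. -285.] pol 166.0 -106.8
scene yel [401, 271, 4, 4, 12] [ 458. -253.] pol 151.0 -123.1
```

View pics/w7.png

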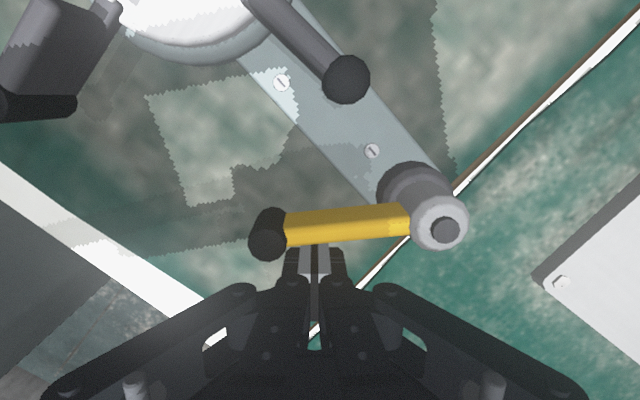

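Run:
```python
from h import *
from workcell import robot
w=robot.camera_model("wrist");T=w["T_tool_cam"]
def cm(p,r):
    M=R.from_rotvec(r).as_matrix()
    return dict(w,origin=M@T[:3,3]+p,attitude=(R.from_matrix(M@T[:3,:3])).as_rotvec())
for nm,p,r,a,b,y in(("w6",[475.7,-345.4,77.7],[-1.88,-2.502,-.002],(411,178),(270,170),0),("w7",[468.2,-268.8,40],[2.94,1.076,-.017],(443,230),(268,220),0)):
    c=cm(np.array(p),r);P=cast(c,a,59);G=cast(c,b,59);v=G-P
    im=cv2.imread(f"pics/{nm}.png")[:,:,::-1].copy()
    print(nm,P,G,np.linalg.norm(v),np.degrees(np.arctan2(v[1],v[0]))%360)
    s,q,pt=max(blobs(im,YEL,(250,120,480,260),100,60),key=lambda z:z[0][4])
    hi=[(x,pt[pt[:,0]==x][:,1].min()) for x in range(s[0]+5,s[0]+s[2]-5,5)]
    W=np.array([cast(c,q,54) for q in hi]);d=W[0]-W[-1];print("edge",np.degrees(np.arctan2(d[1],d[0]))%360, np.linalg.norm(d))
print(robot.get_obs()["joint_pos"].round(2))
```

```text
w6 [ 515.22299642 -297.13902186] [ 441.38698071 -314.13707112] 75.76734715509043 192.9643832435114
edge 197.5585673066221 49.19875386954053
w7 [ 520.31825581 -297.01603802] [ 475.20968885 -236.16116784] 75.75023456875587 126.54762726027403
edge 132.23371167404005 50.746244443150644
[-0.62  0.18  1.66 -0.01  1.3   0.25]
```

>>> step_arm:
  rows:
    - [-4,-3,0,0,0]
    - [-16,-12,0,0,0]
    - [-28,-21,0,0,0]
    - [-28,-21,40,0,0]
    - [-28,-21,70,0,0]

```text
clock: 9.85
eef_pos: [441.9, -284.5, 109.2]
tool_rot: [-2.948, -1.082, 0.001]
wrist_force: [1.0, -0.6, 0.6]
opening: -0.0
gripper_force: 0.0
```

>>> step_arm:
  rows:
    - [0,0,0,0,0]
    - [0,0,0,0,0]
    - [0,0,0,0,0]
    - [0,0,0,0,0]
    - [0,0,0,0,0]

```text
clock: 10.35
eef_pos: [442.5, -283.7, 106.9]
tool_rot: [-2.947, -1.083, 0.002]
wrist_force: [0.4, 0.2, -0.3]
opening: -0.002
gripper_force: 0.0
```

```bash
python3 look.py 8
python3 - <<'E'
from h import *
from workcell import robot
o=robot.get_obs();print(o["eef_pos"],o["tool_rot"])
im=robot.capture("wrist").copy();cv2.imwrite("pics/w8.png",im[:,:,::-1])
w=robot.camera_model("wrist");T=w["T_tool_cam"];M=R.from_rotvec(o["tool_rot"]).as_matrix()
c=dict(w,origin=M@T[:3,3]+o["eef_pos"],attitude=R.from_matrix(M@T[:3,:3]).as_rotvec())
s,q,pt=max(blobs(im,YEL,(200,60,600,300),100,60),key=lambda z:z[0][4]);print(s,q)
W=np.array([cast(c,x,54) for x in pt]);m=W.mean(0);e=np.linalg.eigh(np.cov(W.T))[1][:,1];print(m,np.degrees(np.arctan2(e[1],e[0]))%180)
print(proj(c,[523,-296,57]))
E
```

```text
10.35 [ 442.5 -283.7  106.9] [-2.947e+00 -1.083e+00  2.000e-03] [ 0.4  0.2 -0.3]
top red [340, 197, 16, 5, 52] [543. -51.] pol 76.0 88.1
top yel [401, 207, 12, 12, 55] [ 490. -267.] pol 150.0 -110.1
scene red [344, 223, 13, 6, 48] [523. -77.] pol 53.0 110.4
scene yel [401, 266, 11, 9, 67] [ 470. -257.] pol 148.0 -118.5
[ 442.86873881 -283.87933589  107.42786885] [-2.94740249e+00 -1.08338315e+00  1.37579003e-03]
[300, 132, 91, 27, 1649] [345.2, 145.1]
[ 491.62950418 -267.34042622] 136.31154867693687
(np.float64(414.0348074447835), np.float64(137.26093839673212))
```

View pics/w8.png

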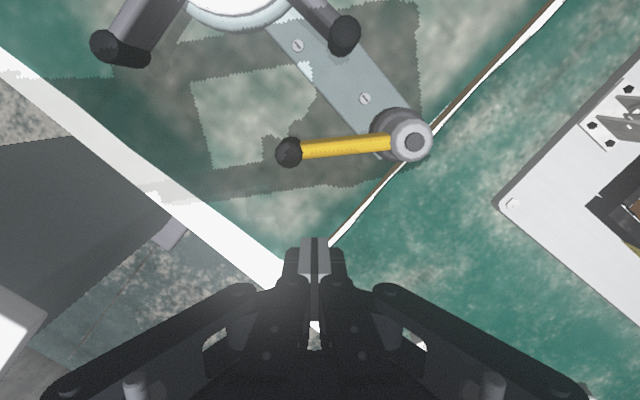

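Run:
```python
from h import *
from workcell import robot
w=robot.camera_model("wrist");T=w["T_tool_cam"]
for nm,p,r,a,b in(("w7",[468.2,-268.8,40],[2.94,1.076,-.017],(443,230),(268,220)),("w8",[442.8,-283.8,107.2],[-2.947,-1.083,.0015],(413,142),(289,149))):
    M=R.from_rotvec(r).as_matrix();c=dict(w,origin=M@T[:3,3]+np.array(p),attitude=R.from_matrix(M@T[:3,:3]).as_rotvec())
    P=cast(c,a,59);G=cast(c,b,59);v=G-P;print(nm,P,G,np.linalg.norm(v),np.degrees(np.arctan2(v[1],v[0]))%360)
    im=cv2.imread(f"pics/{nm}.png")[:,:,::-1].copy()
    s,q,pt=max(blobs(im,YEL,(250,100,480,260),100,60),key=lambda z:z[0][4])
    for f in(np.min,np.max):
        W=np.array([cast(c,(x,f(pt[pt[:,0]==x][:,1])),54) for x in range(s[0]+8,s[0]+s[2]-12,4)],np.float32)
        vx,vy,x,y=cv2.fitLine(W,cv2.DIST_HUBER,0,.01,.01).ravel();print(np.degrees(np.arctan2(vy,vx))%180,x,y)
print(robot.get_obs()["clock"])
```

```text
w7 [ 520.31512408 -297.01881759] [ 475.20735421 -236.16653042] 75.74768482159966 126.54830636190263
136.24843 498.9867 -258.47784
136.43971 487.12268 -269.12717
w8 [ 520.22298495 -296.78482719] [ 467.55584588 -241.57084164] 76.30472945934028 133.64761834366502
136.49574 494.0505 -261.9647
136.32326 486.66638 -270.29825
10.5
```

>>> step_arm:
  rows:
    - [5,0,-30,6,0]
    - [5,0,-67,6,0]
    - [5,0,-67,6,0]
    - [16,11,-67,6,0]
    - [20,14,-67,6,0]

```text
clock: 11.0
eef_pos: [465.4, -269.9, 43.5]
tool_rot: [2.885, 1.236, 0.004]
wrist_force: [1.0, 0.4, -0.5]
opening: 0.001
gripper_force: 0.0
```

>>> step_arm:
  rows:
    - [1,1,0,0,0]
    - [2,2,0,0,0]
    - [3,3,0,0,0]
    - [4,4,0,0,0]
    - [4,4,0,0,0]

```text
clock: 11.5
eef_pos: [466.7, -267.7, 42.3]
tool_rot: [2.886, 1.235, -0.003]
wrist_force: [-3.3, -3.6, 2.5]
opening: -0.002
gripper_force: 2.4
```

>>> step_arm:
  rows:
    - [1,1,0,-1,0]
    - [2,2,0,-2,0]
    - [3,3,0,-3,0]
    - [4,4,0,-4,0]
    - [4,4,0,-4,0]

```text
clock: 12.0
eef_pos: [466.3, -267.0, 42.3]
tool_rot: [2.926, 1.131, -0.021]
wrist_force: [-15.8, -11.6, 8.6]
opening: 0.001
gripper_force: 9.5
```

The lever doesn't move under 20 N from a second approach, and nothing in view blocks it, so it is at its stop. It must have started slightly past fully off. Backing away now.

>>> step_arm:
  rows:
    - [-6,-6,0,0,0]
    - [-18,-18,0,0,0]
    - [-30,-25,0,0,0]
    - [-30,-25,40,0,0]
    - [-30,-25,90,0,0]

```text
clock: 12.5
eef_pos: [438.8, -285.6, 128.7]
tool_rot: [-2.923, -1.13, 0.005]
wrist_force: [1.1, -1.8, 0.6]
opening: 0.003
gripper_force: 0.0
```

>>> step_arm:
  rows:
    - [-20,-30,40,0,0]
    - [-40,-60,60,0,0]
    - [-40,-60,60,0,0]
    - [-40,-60,60,0,0]
    - [-40,-60,60,0,0]

```text
clock: 13.0
eef_pos: [401.0, -346.0, 189.8]
tool_rot: [-2.926, -1.134, 0.0]
wrist_force: [-0.2, 0.5, -0.4]
opening: 0.001
gripper_force: 0.0
```

```bash
python3 look.py 9; python3 -c "
import cv2
cv2.imwrite('pics/c9.png',cv2.resize(cv2.imread('pics/top9.png')[165:232,320:430],None,fx=5.5,fy=5.5,interpolation=2))"
```

```text
13.0 [ 401.  -346.   189.8] [-2.926 -1.134  0.   ] [-0.2  0.5 -0.4]
top red [340, 197, 16, 5, 51] [544. -51.] pol 76.0 88.0
top yel [401, 207, 12, 12, 53] [ 490. -267.] pol 150.0 -109.8
scene red [352, 226, 4, 2, 6] [523. -88.] pol 43.0 115.0
scene yel [401, 262, 23, 13, 165] [ 484. -269.] pol 153.0 -112.0
```

View pics/c9.png

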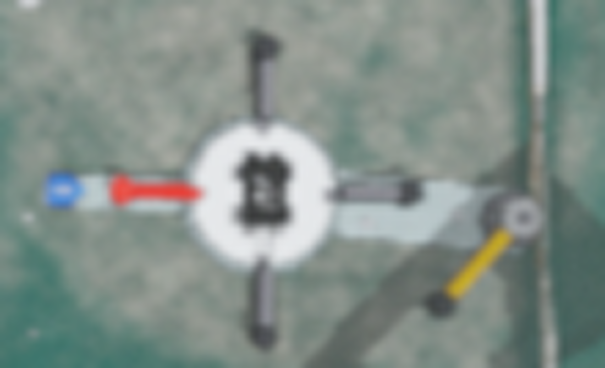

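The crop shows the red spoke (120–200,190) in line with the blue post (63,190), the adapter seated, and the lever round at its stop with its grip at (440,303). Handing in.

```bash
python3 -c "
from workcell import robot
print(robot.job_done())"
```

```text
the job is handed in; nothing more can be done
None
```

The job is handed in: the red spoke points at the blue post to within about 1° by camera, the adapter is seated and was not touched, and the brake lever is at its stop, but I measured only about 1.05 rad of lever travel, so counting it as past 1.12 rad assumes it began slightly on, because it would not move further under 20 N.

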